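# Present the yellow screw jar to the label reader

## Robot

A 7-joint arm with a two-finger parallel gripper is mounted at the origin on the work surface. World frame = base frame: x ahead of the robot, y to its left, z up, the work surface at z = 0. Lengths are in m, angles in rad, forces in N, time in s.
With the tool pointing down it reaches from about 0.4 to 0.9 m from the base axis. Payload 5.5 kg.
Tool frame: the origin (TCP) lies at the very end of the fingers, on their centre line; the grasp point (between the pads) lies 19 mm behind it; z points along the fingers, y is the direction in which the jaws open and shut (so a half turn about z gives the same grasp; the last joint's range is limited). The gripper opens to 92 mm and grips with 3 to 60 N. Pads are 19 mm wide; open, the fingers measure 130 mm over their backs; the gripper's body (75 mm by 190 mm) begins 47 mm behind the grasp point.
Start: joints at [1.52, 0.501, -0.427, 1.55, 0.221, 1.138, -0.21], TCP at [0.201, -0.618, 0.203] pointing down, gripper open.
Joint ranges: [-2.88, 2.88], [-0.31, 2.03], [-1.54, 1.56], [0.2, 2.42], [-1.41, 4.55], [0.19, 2.02], [-2.57, 2.57]. Speed limits (rad/s): [2.57, 2.57, 3.14, 3.14, 3.14, 3.14, 3.14].

## Interface

Orientations are given as a 3x3 rotation matrix whose columns are the frame's x, y, z axes.
In Python, from rig import bot gives the robot as it stands. The module is installed in compiled form; this text tells all that it offers.
- The arm moves only by the tool move_arm, never from a script. Its argument "targets" is a list of rows, each a list of 7 numbers: the shift along the tool's x, y, z in mm, then the turn, a rotation vector about the tool's x, y, z in degrees, then the finger opening in mm, from 0 to 91.8. In form: [[dx, dy, dz, wx, wy, wz, fingers], ...]. A call has exactly 8 rows; each row is the pose to reach, as a shift and turn from the pose commanded when the call began, along the tool's axes at that moment; what a row does not reach only later rows make up. A row lasts 1/12 s, in which the tool goes at most 41.7 mm and 7.16 degrees, less where a joint would pass 70% of its speed; a pose out of reach is approached as far as the arm can. A call with a gripper value outside its range is refused whole. The fingers move at their own pace and stop on an object; "squeeze" is the grip in N (left out, the last holds). Time passes only in rows, so rows that repeat a pose let the fingers close, or fill a call up. It gives the time, the measured TCP pose, the force and the opening at its end, in the units of the state.
- bot.read_state(): the state, without advancing time (a new reading comes with each control period).
- bot.get_image(name): name is "scene" or "top"; returns the picture (400x640x3 uint8, blue, green, red); there is no depth.
- bot.camera_info(name): a dict with "mtx" (3x3 intrinsics, pixels), "distortion" ([k1, k2, p1, p2, k3] as OpenCV has them; the pictures are not rectified), "R" (3x3) and "t" (3): a world point X has camera coordinates R X + t. Camera axes: x right, y down, z forward; pixel columns grow to the right and rows downward; lengths in m; the calibration is good to about 2 mm. A picture is of the moment at which its call begins. camera_info takes no time and is no camera call.
- bot.finish_job(): hands the job in, once; it reports no verdict.
Trained networks look in the newest picture that a camera, given by its name, has taken for a name from the list of things; names that differ only in an ending like _2 or _b are one class to them, and where a whole thing is asked for, a point or a joint stands for the part that bears it (a point fixed in the world has none). Each returns a list of dicts, best first, with "confidence" (0 to 1); they miss things now and then, are a little off and sometimes report something else, mostly with a low value. They report only what shows in the picture. A call takes as long as a camera call.
- bot.cut_out(camera, target): "mask" (400x640 bool, what is visible of it) and "xy" ([column, row] in pixels, amid what is visible of it).
The state is a dict: "t": time; "joints": joint angles; "qd": joint speeds; "tau": joint torques, N m; "ee_pos": TCP position; "ee_rot": TCP orientation; "ft_force": force on the tool from outside, world axes, zero at the start; "torque": the same for the moment, N m; "opening": finger opening in m.
Only numpy, scipy, OpenCV 4.12 (cv2) and the standard library are available. Lean on these libraries where they do the work, as an engineer would, in place of code of your own. Each camera call takes 0.05 s, during which the arm holds its last target. There are 200 camera calls.

## Task

Wind the red-knobbed handwheel clockwise until the white label reader has run all the way in against its orange stop pins. Then turn the jar carousel until the yellow-capped jar squarely faces the reader, and keep hold of the carousel there: it is sprung and swings back if let go, so finish while still holding it still with the gripper. Do not shift the other things lying about.

Things in the scene. Friction and masses are not known exactly. Their poses are not given: they have to be found in the camera images.
- station: White base plate 220 (x) x 580 (y) x 12 mm, fixed to the table; carries everything of the task. Its origin is at table height; the plate spans y -275 to +305 mm about it. The reader slides along its y axis. Along y: carousel axis at -150 mm, stop pins at -33 mm, gearbox and handwheel axis at +190 mm, all at x = 0. z up
- reader (a joint): Travel of the white label reader (head 58 x 80 mm, top 74 mm above the table) along the station's -y axis, in m: 0 fully back, 0.080 against the two orange stop pins (mechanical end). Driven only by the handwheel, 12 mm per radian
- handwheel (a joint): Angle of the handwheel in rad, grows CLOCKWISE seen from above: 0 reader fully back, 6.667 reader against its stop (mechanical end). Starts between 0.4 and 4.0. Stiff enough to stay where it is left; turning takes about 1 to 2 N at the knob
- wheel_axis (a point): Point on the vertical axis of the handwheel, 74 mm above the table, at the middle of the rim. Rim circle radius 42 mm, rim bar 12 mm thick (its top 80 mm above the table)
- crank_top (a point): Centre of the top of the red crank knob: upright cylinder, diameter 16 mm, its top 118 mm above the table, standing 38 mm above the wheel's rim, 42 mm from the wheel axis. It spins freely on its own axis, so a gripper that pinches it from above can lead it round in a circle without turning itself
- carousel: Fixed round dark foot of the carousel, on the station plate; its z axis is the turning axis, its yaw is arbitrary (it sets the turntable's rest position)
- carousel_axis (a point): Point on the vertical turning axis of the carousel, 120 mm above the table
- turntable (a joint): Angle of the turntable (aluminium disc, radius 105 mm, with five jars 72 degrees apart, jar axes 75 mm from the turning axis) in rad, counter-clockwise from above positive, 0 at rest, stops at -3.5 and +3.5. A return spring of 0.06 N m/rad (at most 2.7 N at a cap) brings it back to 0, damped, when let go. At the start it is at rest with the yellow jar 0.8 rad or more away from the reader
- yellow_cap (a point): Centre of the top of the cap of the marked jar (the only one all yellow), 114 mm above the table, on the jar's axis. Each jar: body diameter 44 mm up to 84 mm above the table, then a cylindrical screw cap diameter 26 mm, 30 mm tall (84 to 114 mm above the table), fixed to the jar, jar fixed to the turntable; the other four are amber with white caps. A cap can be pinched from above and led round in a circle
- front (a point): The place where the axis of the yellow jar must be when it squarely faces the reader: on the station's centre line, 75 mm from the carousel axis towards the reader, 120 mm above the table
- gallipot: Small open steel bowl, diameter 52, height 40 mm, on the station plate beside the reader; origin under its centre. Leave alone
- spare_jar: Spare small jar, diameter 40, height 55 mm, standing on the station plate beside the reader; origin under its centre. Leave alone
- bone_driver: Screwdriver with black handle lying on the table at the front left. Leave alone
- steel_bowl: Steel bowl, diameter 120, height 50 mm, at the right. Leave alone
- spray: Bottle, diameter 60, height 170 mm, at the left. Leave alone
- glove_box: Green box 120 x 220 x 70 mm at the right. Leave alone
- tape_roll: Green tape roll, diameter 90, height 24 mm, at the left. Leave alone

How it is judged:
On the way, in this order (a step that is already met when the one before it is completed fails the run):
1. the reader has been wound in against its stop (value of joint reader above 0.0775 m), for 0.2 s.
2. the yellow jar faces the reader and the gripper holds the carousel there (value of joint reader above 0.0775 m and horizontal distance between yellow_cap and front below 0.008 m and contact force between the fingers and turntable above 0.3 N and velocity of joint turntable between -0.1 and 0.1 rad/s), for 0.3 s.
At the end, for the whole second after the job is handed in: The reader is within 2.5 mm of its stop, the axis of the yellow jar is within 8 mm (about 6 degrees) of the place squarely facing the reader, and the turntable stands still (under 0.1 rad/s) with the gripper's fingers in contact with it (over 0.3 N) (all of step 2); the arm keeps its last pose, push and grip.
It fails at once if another thing on the table was shifted by more than 20 mm (distance of any of gallipot, spare_jar, bone_driver, steel_bowl, spray, glove_box, tape_roll from where it was at the start of the episode above 0.02 m).
It also fails if it takes over 61 s, if anything falls off the work surface, if the arm or the gripper's body presses on something with over 40 N, if the wrist force passes 120 N, or if a joint passes its speed limit or range.

## Working session

There is one attempt and no reset: what is moved stays moved. The work goes in short steps, Python scripts to look and compute and a tool call to move; the robot and the scene stay as the last step left them, time stands still between calls to the robot, and variables do not carry over. Pictures are saved under pics/ and viewed, on a budget of 10 in all, crops included, one or two more only if the job needs it, and the job is handed in when it is done.

Besides the shell and the picture viewer there is one more tool, called after "Emit:" by a JSON object that holds its "name" and its "arguments". move_arm: Moves the arm, as the interface text tells. Its arguments: {"type":"object","properties":{"targets":{"type":"array","items":{"type":"array","items":{"type":"number"}}},"squeeze":{"type":"number"}},"required":["targets"]}

```bash
mkdir -p pics; python3 - <<'E'
from rig import bot
import cv2,numpy as np
np.set_printoptions(precision=4,suppress=True)
for n in("scene","top"):
    cv2.imwrite(f"pics/{n}0.png",bot.get_image(n)); c=bot.camera_info(n)
    R=np.array(c["R"]);print(n,c["mtx"],c["distortion"],"cam pos",-R.T@np.array(c["t"]),R)
s=bot.read_state();print(s["t"],s["ee_pos"],s["ee_rot"],s["opening"])
E
```

```text
scene [[460.2856   0.     316.9684]
 [  0.     460.2856 200.8183]
 [  0.       0.       1.    ]] [-0.0253  0.      0.      0.      0.    ] cam pos [ 1.0419 -0.5132  1.2208] [[ 0.6445  0.7645 -0.0138]
 [ 0.6247 -0.5369 -0.567 ]
 [-0.4409  0.3569 -0.8236]]
top [[389.67    0.    314.491]
 [  0.    389.67  196.935]
 [  0.      0.      1.   ]] [-0.0348  0.      0.      0.      0.    ] cam pos [ 0.3537 -0.0236  1.3973] [[-0.0211 -0.9996 -0.0174]
 [-0.9958  0.0226 -0.089 ]
 [ 0.0893  0.0154 -0.9959]]
0.1 [ 0.2004 -0.6176  0.2023] [[ 0.9512  0.3087 -0.0005]
 [ 0.3087 -0.9512  0.0017]
 [ 0.     -0.0018 -1.    ]] 0.09156503214685982
```

View pics/top0.png

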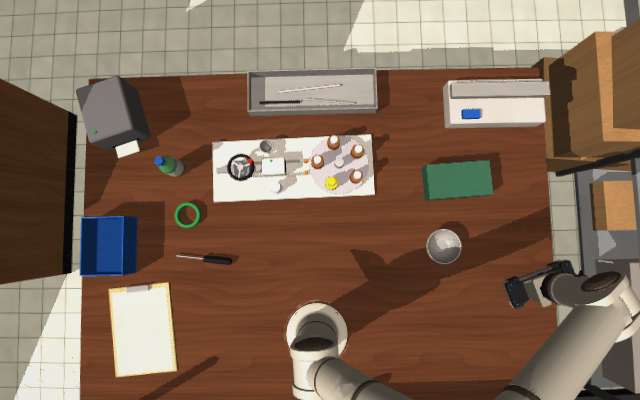

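View pics/scene0.png

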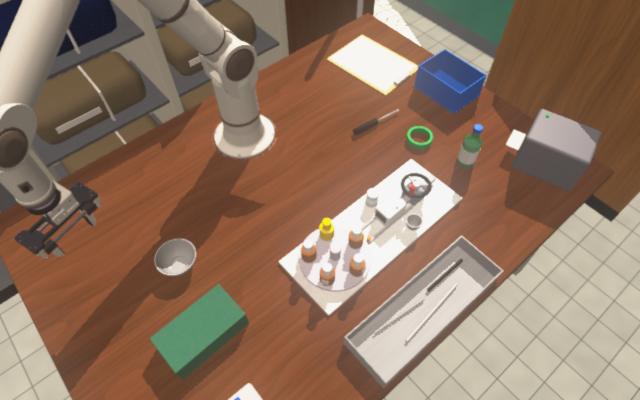

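The top view shows the wheel at about (241,167), the knob near (250,160), the reader at (273,167), the carousel at (339,163) and the yellow cap at (331,183). The gripper is clear at the right. Next I'll measure these.

```bash
cat > h.py <<'E'
from rig import bot
import cv2,numpy as np
np.set_printoptions(precision=4,suppress=True)
def ray(cam,uv,z):
    c=bot.camera_info(cam);R=np.array(c["R"]);t=np.array(c["t"])
    p=cv2.undistortPoints(np.array(uv,float).reshape(-1,1,2),np.array(c["mtx"]),np.array(c["distortion"])).reshape(-1,2)
    d=np.c_[p,np.ones(len(p))]@R;o=-R.T@t
    return o+d*((z-o[2])/d[:,2])[:,None]
def proj(cam,X):
    c=bot.camera_info(cam)
    return cv2.projectPoints(np.array(X,float).reshape(-1,3),cv2.Rodrigues(np.array(c["R"]))[0],np.array(c["t"]),np.array(c["mtx"]),np.array(c["distortion"]))[0].reshape(-1,2)
E
python3 - <<'E'
from h import *
for cam in("top","scene"):
    im=bot.get_image(cam)
    for n,z in(("station",.012),("wheel_axis",.074),("crank_top",.1),("turntable",.06),("yellow_cap",.1),("reader",.07),("carousel_axis",.1)):
        for r in bot.cut_out(cam,n)[:2]:
            m=r["mask"].astype(np.uint8);print(cam,n,round(r["confidence"],2),np.round(r["xy"],1),m.sum(),ray(cam,[r["xy"]],z)[0],cv2.boundingRect(m))
    # white plate
    hsv=cv2.cvtColor(im,cv2.COLOR_BGR2HSV)
    for nm,lo,hi in(("yellow",(22,150,120),(35,255,255)),("red",(0,170,90),(6,255,255)),("red2",(172,150,90),(180,255,255))):
        k=cv2.inRange(hsv,lo,hi);n,_,st,ce=cv2.connectedComponentsWithStats(k)
        print(cam,nm,[(np.round(ce[i],1),st[i,4]) for i in range(1,n) if st[i,4]>3][:8])
a=bot.get_image("top")[120:215,200:390];b=bot.get_image("scene")[150:320,270:475]
cv2.imwrite("pics/top1.png",cv2.resize(a,None,fx=4,fy=4,interpolation=3));cv2.imwrite("pics/sc1.png",cv2.resize(b,None,fx=3.5,fy=3.5,interpolation=3))
E
```

```text
top station 0.68 [269.4 166.9] 6281 [0.5903 0.1581 0.012 ] (212, 134, 162, 67)
top wheel_axis 0.72 [267.8 171.1] 6352 [0.5652 0.1556 0.074 ] (212, 135, 163, 66)
top turntable 0.71 [338.7 160.5] 2751 [ 0.5987 -0.0896  0.06  ] (309, 135, 60, 59)
top yellow_cap 0.93 [334.1 162.4] 2769 [ 0.5853 -0.072   0.1   ] (309, 135, 61, 59)
top reader 0.94 [269.8 169.1] 593 [0.5727 0.1492 0.07  ] (216, 157, 71, 20)
top carousel_axis 0.93 [337.1 165.9] 2698 [ 0.5731 -0.0818  0.1   ] (309, 135, 59, 59)
top yellow [(array([331.1, 182.5]), np.int32(125))]
top red [(array([249.9, 160.7]), np.int32(23))]
top red2 []
scene station 0.93 [390.3 219.8] 7895 [0.5973 0.1368 0.012 ] (278, 159, 184, 156)
scene wheel_axis 0.64 [390.1 217.5] 7428 [0.614  0.1087 0.074 ] (279, 159, 182, 155)
scene crank_top 0.6 [390.1 209.2] 763 [0.6035 0.115  0.1   ] (374, 174, 62, 53)
scene crank_top 0.6 [390.1 217.3] 7967 [0.6233 0.0951 0.1   ] (279, 160, 183, 155)
scene turntable 0.6 [334.  256.6] 3973 [ 0.5982 -0.0971  0.06  ] (298, 218, 73, 73)
scene turntable 0.32 [388.  216.4] 7957 [0.602  0.1143 0.06  ] (279, 160, 183, 155)
scene yellow_cap 0.81 [332.7 255.4] 3965 [ 0.6084 -0.1117  0.1   ] (298, 218, 73, 74)
scene reader 0.72 [390.6 209.6] 785 [0.5938 0.1319 0.07  ] (374, 175, 62, 52)
scene carousel_axis 0.73 [334.9 258.1] 3964 [ 0.6185 -0.1126  0.1   ] (298, 218, 73, 73)
scene yellow [(array([326.1, 225.9]), np.int32(159))]
scene red []
scene red2 []
```

View pics/top1.png

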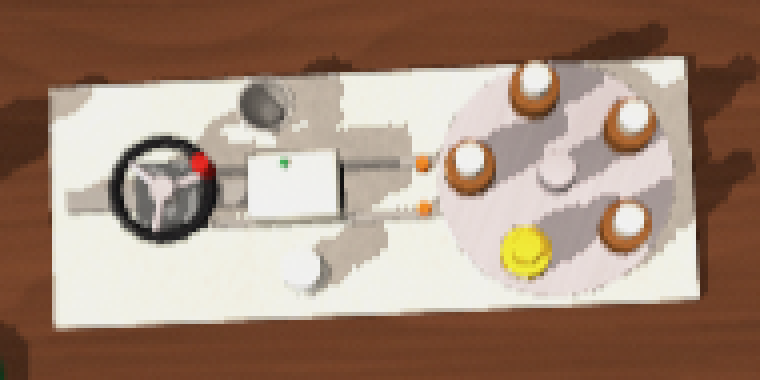

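View pics/sc1.png

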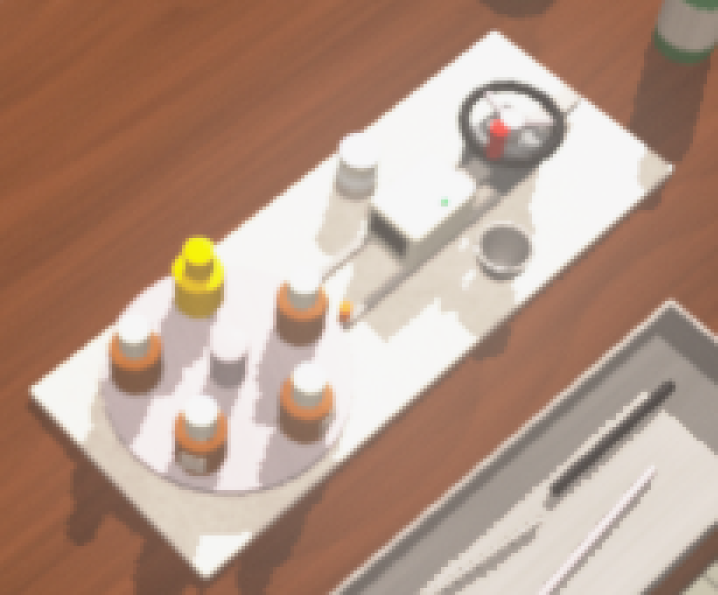

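```bash
cat > fit.py <<'E'
from h import *
from scipy.optimize import least_squares
T=lambda *p:np.array(p)/4+[200,120]-0.5+.125
S=lambda *p:np.array(p)/3.5+[270,150]-0.5+.14
def st(p,l):
    c,s=np.cos(p[2]),np.sin(p[2]);l=np.atleast_2d(np.array(l,float))
    return np.c_[p[0]+c*l[:,0]-s*l[:,1],p[1]+s*l[:,0]+c*l[:,1],l[:,2]]
cor=[(.11,.305,.012),(.11,-.275,.012),(-.11,-.275,.012),(-.11,.305,.012)]
tc=T((50,87),(686,57),(699,298),(55,328));sc=S((672,170),(205,577),(32,392),(492,32))
f=lambda p:np.r_[(proj("top",st(p,cor))-tc).ravel(),(proj("scene",st(p,cor))-sc).ravel()]
if __name__=="__main__":
    r=least_squares(f,[.6,.06,0]);p=r.x;print("station",p,np.degrees(p[2]));print(r.fun.reshape(-1,2))
    np.save("st.npy",p)
    print("wheel",st(p,(0,.19,.074)),"car",st(p,(0,-.15,.12)),"front",st(p,(0,-.075,.12)))
    car=st(p,(0,-.15,.114))[0];wh=st(p,(0,.19,.1))[0]
    # crop-fitted caps z=.114
    caps_t=T((525,240),(633,115),(537,79),(470,159),(629,220));caps_s=S((200,246),(201,409),(306,377),(302,289),(136,332))
    for i,(a,b) in enumerate(zip(caps_t,caps_s)):
        for cam,u in(("top",a),("scene",b)):
            d=(ray(cam,[u],.112)[0]-car)[:2];print(i,cam,d+car[:2],"r",np.hypot(*d),"ang",np.degrees(np.arctan2(d[1],d[0])))
    for cam,u,z in(("top",[249.9,160.7],.105),("scene",S(498,125),.116)):
        d=(ray(cam,[u],z)[0]-wh)[:2];print("knob",cam,d+wh[:2],"r",np.hypot(*d),"ang",np.degrees(np.arctan2(d[1],d[0])))
    for cam,u in(("top",T(293,184)),("scene",S(424,207))):
        q=ray(cam,[u],.074)[0];c,s=np.cos(p[2]),np.sin(p[2]);d=q[:2]-p[:2];print("reader local",c*d[0]+s*d[1],-s*d[0]+c*d[1])
    print("wheelcheck",proj("top",st(p,(0,.19,.074))),T(162,188),proj("scene",st(p,(0,.19,.074))),S(513,124))
    print("carcheck",proj("top",st(p,(0,-.15,.06))),T(556,180),proj("scene",st(p,(0,-.15,.06))))
E
python3 fit.py
```

```text
station [0.5868 0.0613 0.0258] 1.4759682632812317
[[-0.6756  0.2255]
 [-0.3304 -0.3869]
 [ 0.159  -0.2062]
 [-0.5913  0.1061]
 [ 0.5098 -0.136 ]
 [-0.243   0.7451]
 [-1.4475 -0.2174]
 [ 0.262  -0.1063]]
wheel [[0.5819 0.2513 0.074 ]] car [[ 0.5906 -0.0886  0.12  ]] front [[ 0.5887 -0.0136  0.12  ]]
0 top [ 0.5255 -0.0593] r 0.07142854349632248 ang 155.79428520685286
0 scene [ 0.5169 -0.0541] r 0.0813877412935053 ang 154.89979352850307
1 top [ 0.6288 -0.1523] r 0.07420116186752379 ang -59.064242183935036
1 scene [ 0.6282 -0.1492] r 0.0713607881965399 ang -58.183878322668036
2 top [ 0.6614 -0.0728] r 0.07252135677597703 ang 12.583874255786831
2 scene [ 0.6602 -0.07  ] r 0.0719940844615996 ang 14.977318632145634
3 top [ 0.5948 -0.0151] r 0.07360046748259948 ang 86.78863058811271
3 scene [ 0.6005 -0.0188] r 0.07047055932467633 ang 81.93176811680301
4 top [ 0.5402 -0.1461] r 0.07647344264070581 ang -131.2309196799574
4 scene [ 0.5445 -0.1443] r 0.07229326756173567 ang -129.62809823566164
knob top [0.5972 0.2116] r 0.04250036188670816 ang -68.8746296037089
knob scene [0.592  0.2159] r 0.036775171353340165 ang -74.0415438918135
reader local -0.0009459815859290412 0.07662431434905043
reader local 0.008665948930467744 0.07064039046251117
wheelcheck [[240.1264 167.0006]] [240.125 166.625] [[415.292  185.4375]] [416.2114 185.0686]
carcheck [[338.4768 162.8125]] [338.625 164.625] [[334.4817 253.0749]]
```

Emit:
{"name": "move_arm", "arguments": {"targets": [[432, -196, 0, 0, 0, 0, 60], [432, -196, 0, 0, 0, 0, 60], [432, -196, 0, 0, 0, 0, 60], [432, -196, 0, 0, 0, 0, 60], [432, -196, 0, 0, 0, 0, 60], [432, -196, 0, 0, 0, 0, 60], [432, -196, 0, 0, 0, 0, 60], [432, -196, 0, 0, 0, 0, 60]]}}

```text
t: 1.67
ee_pos: [0.4481, -0.3922, 0.2036]
ee_rot: [[0.951, 0.308, 0.0], [0.308, -0.951, -0.001], [0.0, 0.001, -1.0]]
ft_force: [0.9, -0.6, 0.9]
opening: 0.0602
```

Emit:
{"name": "move_arm", "arguments": {"targets": [[327, -529, 0, 0, 0, 0, 60], [327, -529, 0, 0, 0, 0, 60], [327, -529, 0, 0, 0, 0, 60], [327, -529, 0, 0, 0, 0, 60], [327, -529, 0, 0, 0, 0, 60], [327, -529, 0, 0, 0, 0, 60], [327, -529, 0, 0, 0, 0, 60], [327, -529, 0, 0, 0, 0, 60]]}}

```text
t: 2.33
ee_pos: [0.5263, -0.0679, 0.2036]
ee_rot: [[0.951, 0.308, 0.001], [0.308, -0.951, -0.001], [0.001, 0.001, -1.0]]
ft_force: [0.3, 0.3, -0.3]
opening: 0.0595
```

Emit:
{"name": "move_arm", "arguments": {"targets": [[153, -244, 0, 0, 0, 0, 60], [153, -244, 0, 0, 0, 0, 60], [153, -244, 0, 0, 0, 0, 60], [153, -244, 0, 0, 0, 0, 60], [153, -244, 0, 0, 0, 0, 60], [153, -244, 0, 0, 0, 0, 60], [153, -244, 0, 0, 0, 0, 60], [153, -244, 0, 0, 0, 0, 60]]}}

```text
t: 3.0
ee_pos: [0.5951, 0.221, 0.2039]
ee_rot: [[0.948, 0.319, 0.001], [0.319, -0.948, 0.008], [0.003, -0.007, -1.0]]
ft_force: [-0.8, 1.7, 0.3]
opening: 0.0603
```

Emit:
{"name": "move_arm", "arguments": {"targets": [[-2, 9, 0, 0, 0, 0, 60], [-2, 9, 20, 0, 0, 0, 60], [-2, 9, 40, 0, 0, 0, 60], [-2, 9, 60, 0, 0, 0, 60], [-2, 9, 72, 0, 0, 0, 60], [-2, 9, 72, 0, 0, 0, 60], [-2, 9, 72, 0, 0, 0, 60], [-2, 9, 72, 0, 0, 0, 60]]}}

```text
t: 3.67
ee_pos: [0.598, 0.2003, 0.1324]
ee_rot: [[0.951, 0.308, 0.002], [0.308, -0.951, 0.001], [0.002, 0.0, -1.0]]
ft_force: [0.1, -0.0, 1.3]
opening: 0.0598
```

```bash
python3 - <<'E'
from h import *
b=bot.get_image("scene")[130:250,330:490];cv2.imwrite("pics/sc2.png",cv2.resize(b,None,fx=4.5,fy=4.5,interpolation=3))
s=bot.read_state();p=s["ee_pos"];print(s["t"],p,s["joints"])
print("tcp px crop",(proj("scene",[p,[p[0],p[1],.118],[.5959,.2117,.118]])-[330,130])*4.5)
E
```

```text
3.7167 [0.5982 0.2005 0.1327] [ 0.1146  0.5961 -0.6708  1.6601  0.4194  1.0313 -1.9482]
tcp px crop [[363.3466 252.0465]
 [359.8962 265.3709]
 [369.0911 254.2783]]
```

View pics/sc2.png

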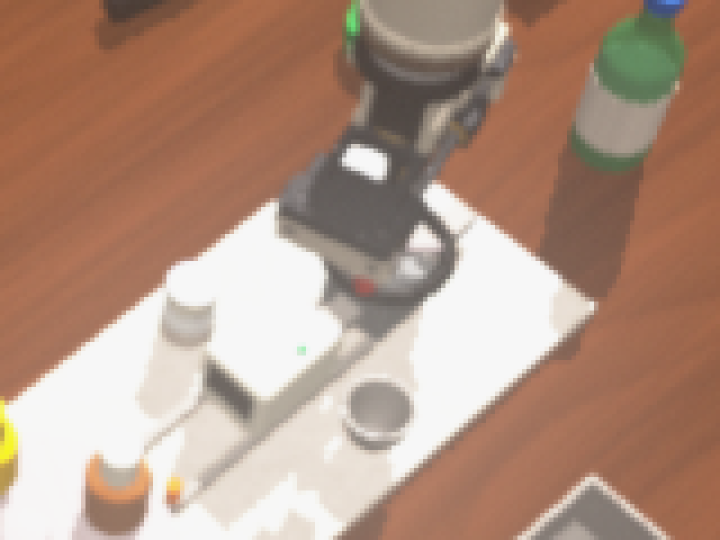

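The view shows the gripper just above the red knob (crop 365,287), with nothing touched. I'll correct y by 11 mm, go down and pinch.

Emit:
{"name": "move_arm", "arguments": {"targets": [[1, -11, 0, 0, 0, 0, 60], [1, -11, 15, 0, 0, 0, 60], [1, -11, 30, 0, 0, 0, 60], [1, -11, 39, 0, 0, 0, 60], [1, -11, 39, 0, 0, 0, 60], [1, -11, 39, 0, 0, 0, 10], [1, -11, 39, 0, 0, 0, 8], [1, -11, 39, 0, 0, 0, 8]], "squeeze": 12}}

```text
t: 4.38
ee_pos: [0.5953, 0.2114, 0.0929]
ee_rot: [[0.951, 0.309, 0.001], [0.309, -0.951, 0.0], [0.001, -0.0, -1.0]]
ft_force: [1.1, 0.8, -0.8]
opening: 0.0445
```

Emit:
{"name": "move_arm", "arguments": {"targets": [[0, 0, 0, 0, 0, 0, 8], [0, 0, 0, 0, 0, 0, 8], [0, 0, 0, 0, 0, 0, 8], [0, 0, 0, 0, 0, 0, 8], [0, 0, 0, 0, 0, 0, 8], [0, 0, 0, 0, 0, 0, 8], [0, 0, 0, 0, 0, 0, 8], [0, 0, 0, 0, 0, 0, 8]]}}

```text
t: 5.05
ee_pos: [0.5949, 0.2108, 0.0924]
ee_rot: [[0.951, 0.308, 0.0], [0.308, -0.951, -0.0], [0.0, 0.001, -1.0]]
ft_force: [0.2, -1.7, 2.1]
opening: 0.0142
```

```bash
python3 - <<'E'
from h import *
a=bot.get_image("top")[130:200,210:290];b=bot.get_image("scene")[150:220,370:450]
cv2.imwrite("pics/k3.png",np.hstack([cv2.resize(x,(400,350),interpolation=3) for x in(a,b)]))
s=bot.read_state();p=s["ee_pos"];print(s["t"],p,s["opening"],s["ft_force"])
for c,o in(("top",(210,130)),("scene",(370,150))):print(c,(proj(c,[p,[p[0],p[1],.118]])-o)*5)
E
```

```text
5.15 [0.595  0.2108 0.0924] 0.01413374357010392 [ 1.1792 -2.0525  1.5807]
top [[204.1267 160.0475]
 [197.2288 153.2147]]
scene [[201.2926 207.5851]
 [207.8937 182.377 ]]
```

View pics/k3.png

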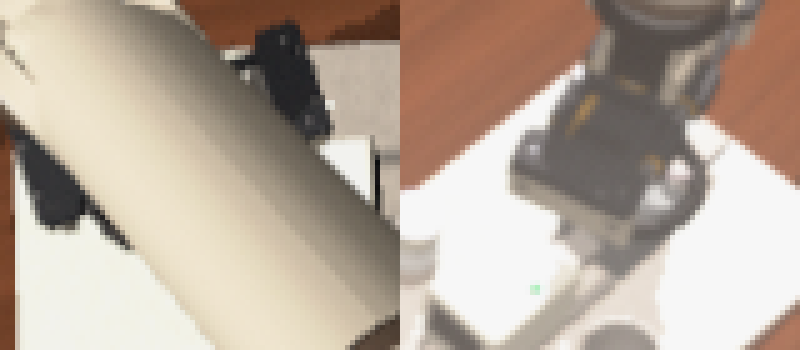

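The picture is mostly covered by the arm, but the fingers stopped at 14 mm with 8 mm commanded, so they hold something the size of the knob. I'll lead it round clockwise and watch the forces.

Emit:
{"name": "move_arm", "arguments": {"targets": [[-8.7, -0.9, 0, 0, 0, 0, 8], [-17.1, -3.6, 0, 0, 0, 0, 8], [-24.7, -8, 0, 0, 0, 0, 8], [-31.2, -13.9, 0, 0, 0, 0, 8], [-36.4, -21, 0, 0, 0, 0, 8], [-39.9, -29, 0, 0, 0, 0, 8], [-41.8, -37.6, 0, 0, 0, 0, 8], [-41.8, -46.4, 0, 0, 0, 0, 8]]}}

```text
t: 5.82
ee_pos: [0.539, 0.2438, 0.0923]
ee_rot: [[0.951, 0.31, -0.001], [0.31, -0.951, 0.0], [-0.001, -0.0, -1.0]]
ft_force: [-0.6, -1.1, 2.8]
opening: 0.0142
```

```bash
cat > look.py <<'E'
from fit import *
import sys
p=np.load("st.npy");s=bot.read_state();e=s["ee_pos"];w=st(p,(0,.19,.1))[0];d=e[:2]-w[:2]
print(s["t"],e,"open",s["opening"],"F",s["ft_force"],"r",np.hypot(*d),"ang",np.degrees(np.arctan2(d[1],d[0])),"j7",s["joints"][6])
# reader green led, both views
for c in("top","scene"):
    h=cv2.cvtColor(bot.get_image(c),cv2.COLOR_BGR2HSV);k=cv2.inRange(h,(45,60,60),(80,255,255))
    n,_,t,ce=cv2.connectedComponentsWithStats(k)
    for i in range(1,n):
        q=ray(c,[ce[i]],.075)[0][:2]-p[:2];a,b=np.cos(p[2]),np.sin(p[2]);l=[a*q[0]+b*q[1],-b*q[0]+a*q[1]]
        if abs(l[0])<.04 and -.05<l[1]<.13: print(c,"led",ce[i],t[i,4],np.array(l))
E
python3 look.py
```

```text
5.8167 [0.539  0.2438 0.0923] open 0.014167287612341387 F [-0.6218 -1.1093  2.7977] r 0.04349208217094488 ang -170.06129969028288 j7 -2.084003614923842
top led [276.6667 159.6667] 3 [0.019  0.0627]
scene led [391.5 211. ] 2 [0.0159 0.0659]
```

Emit:
{"name": "move_arm", "arguments": {"targets": [[1.8, -8.6, 0, 0, 0, 0, 8], [5.4, -16.6, 0, 0, 0, 0, 8], [10.6, -23.7, 0, 0, 0, 0, 8], [17.1, -29.6, 0, 0, 0, 0, 8], [24.7, -34, 0, 0, 0, 0, 8], [33, -36.7, 0, 0, 0, 0, 8], [41.8, -37.6, 0, 0, 0, 0, 8], [50.5, -36.7, 0, 0, 0, 0, 8]]}}

```text
t: 6.58
ee_pos: [0.5786, 0.2924, 0.0922]
ee_rot: [[0.951, 0.308, 0.0], [0.308, -0.951, -0.001], [-0.0, 0.001, -1.0]]
ft_force: [-0.8, -4.3, 6.8]
opening: 0.0141
```

```bash
python3 look.py
```

```text
6.5833 [0.5786 0.2924 0.0922] open 0.014066432297410239 F [-0.7733 -4.2954  6.8148] r 0.04128651586806251 ang 94.4893490226553 j7 -2.118116776436715
top led [282.5 159.5] 4 [0.0185 0.0425]
scene led [387. 215.] 1 [0.0167 0.0457]
```

Emit:
{"name": "move_arm", "arguments": {"targets": [[8.3, 2.7, 0, 0, 0, 0, 8], [16, 7.1, 0, 0, 0, 0, 8], [22.5, 13, 0, 0, 0, 0, 8], [27.6, 20.1, 0, 0, 0, 0, 8], [31.2, 28.1, 0, 0, 0, 0, 8], [33, 36.7, 0, 0, 0, 0, 8], [33, 45.5, 0, 0, 0, 0, 8], [33, 45.5, 0, 0, 0, 0, 8]]}}

```text
t: 7.35
ee_pos: [0.622, 0.2583, 0.0921]
ee_rot: [[0.952, 0.307, -0.003], [0.307, -0.952, -0.001], [-0.003, -0.0, -1.0]]
ft_force: [-5.0, -2.5, 7.6]
opening: 0.0147
```

```bash
python3 look.py
```

```text
7.35 [0.622  0.2583 0.0921] open 0.014669442261664318 F [-4.9651 -2.5466  7.5858] r 0.0407872044502686 ang 9.9052434141784 j7 -2.0323952339904854
top led [287.5 159.5] 4 [0.0177 0.0253]
```

Emit:
{"name": "move_arm", "arguments": {"targets": [[-1, 5.8, 0, 0, 0, 0, 8], [-2.8, 11.3, 0, 0, 0, 0, 8], [-5.4, 16.6, 0, 0, 0, 0, 8], [-8.7, 21.5, 0, 0, 0, 0, 8], [-8.7, 21.5, 0, 0, 0, 0, 8], [-8.7, 21.5, 0, 0, 0, 0, 8], [-8.7, 21.5, 0, 0, 0, 0, 8], [-8.7, 21.5, 0, 0, 0, 0, 8]]}}

```text
t: 8.12
ee_pos: [0.6205, 0.2363, 0.0922]
ee_rot: [[0.951, 0.309, -0.001], [0.309, -0.951, -0.0], [-0.001, -0.0, -1.0]]
ft_force: [-3.5, -0.2, 6.0]
opening: 0.0141
```

```bash
python3 look.py
```

```text
8.1167 [0.6205 0.2363 0.0922] open 0.014132330044843764 F [-3.4983 -0.1756  6.0044] r 0.04139882306302799 ang -21.188715283001216 j7 -2.005012547305931
top led [289.3333 159.3333] 3 [0.0179 0.019 ]
```

Emit:
{"name": "move_arm", "arguments": {"targets": [[-2.9, 3.3, 0, 0, 0, 0, 8], [-6.1, 6.3, 0, 0, 0, 0, 8], [-9.6, 9, 0, 0, 0, 0, 8], [-13.4, 11.2, 0, 0, 0, 0, 8], [-13.4, 11.2, 0, 0, 0, 0, 8], [-13.4, 11.2, 0, 0, 0, 0, 8], [-13.4, 11.2, 0, 0, 0, 0, 8], [-13.4, 11.2, 0, 0, 0, 0, 8]]}}

```text
t: 8.88
ee_pos: [0.6133, 0.2228, 0.0941]
ee_rot: [[0.951, 0.309, 0.004], [0.309, -0.951, 0.002], [0.004, -0.001, -1.0]]
ft_force: [-1.5, 1.7, 10.3]
opening: 0.0082
```

```bash
python3 look.py; python3 -c "
from h import *
cv2.imwrite('pics/t4.png',np.vstack([cv2.resize(bot.get_image('top')[140:195,240:340],None,fx=5,fy=5,interpolation=3),cv2.resize(bot.get_image('scene')[180:240,340:440],None,fx=5,fy=5,interpolation=3)]))"
```

```text
8.8833 [0.6133 0.2228 0.0941] open 0.008243442991714577 F [-1.5328  1.7035 10.2886] r 0.04239424443118713 ang -42.13129985335511 j7 -1.993204632911023
top led [289.3333 159.3333] 3 [0.0179 0.019 ]
```

View pics/t4.png

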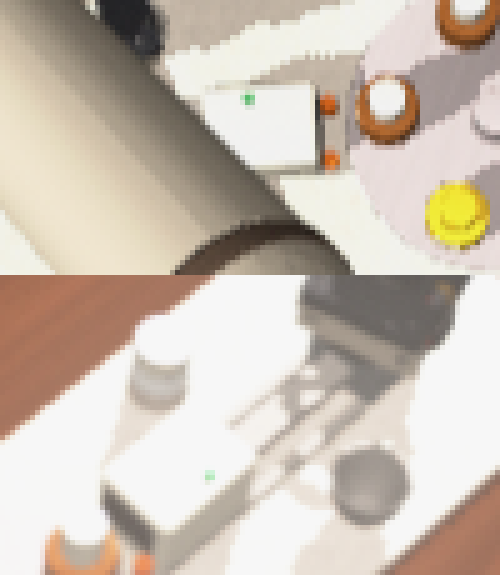

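The reader sits against the pins in the top view (its edge at 317, the pins at about 325), and the fingers slipped off the knob at the stop. I'll back off so I can see the knob, then push again to be sure.

Emit:
{"name": "move_arm", "arguments": {"targets": [[0, 0, -20, 0, 0, 0, 8], [0, 0, -40, 0, 0, 0, 50], [0, 0, -40, 0, 0, 0, 60], [-38, -12, -50, 0, 0, 0, 60], [-76, -25, -60, 0, 0, 0, 60], [-114, -37, -60, 0, 0, 0, 60], [-114, -37, -60, 0, 0, 0, 60], [-114, -37, -60, 0, 0, 0, 60]]}}

```text
t: 9.75
ee_pos: [0.4897, 0.2205, 0.1514]
ee_rot: [[0.951, 0.31, -0.001], [0.31, -0.951, -0.003], [-0.002, 0.002, -1.0]]
ft_force: [0.8, -0.3, 0.6]
opening: 0.0497
```

```bash
python3 look.py; python3 - <<'E'
from fit import *
im=bot.get_image("scene");p=np.load("st.npy");w=st(p,(0,.19,.1))[0]
cv2.imwrite('pics/s5.png',cv2.resize(im[165:255,350:450],None,fx=6,fy=6,interpolation=3))
h=cv2.cvtColor(im,cv2.COLOR_BGR2HSV);k=cv2.inRange(h,(0,140,80),(7,255,255))|cv2.inRange(h,(172,140,80),(180,255,255));k[:, :380]=0;k[:165]=0;k[240:]=0
k[:,450:]=0;v,u=np.nonzero(k);print(len(u),u.mean() if len(u) else 0,v.mean() if len(u) else 0)
if len(u):
    d=ray("scene",[[u.mean(),v.mean()]],.1)[0]-w;print("knob",d+w,np.hypot(d[0],d[1]),np.degrees(np.arctan2(d[1],d[0])))
for a in(-15,-25,-35,-45):
    t=np.radians(a);print(a,(proj("scene",[[w[0]+.042*np.cos(t),w[1]+.042*np.sin(t),.118]])-[350,165])*6)
E
```

```text
9.75 [0.4897 0.2205 0.1514] open 0.04971340464842719 F [ 0.8372 -0.3149  0.5817] r 0.0971400794582799 ang -161.53046659972628 j7 -2.0285291264411396
top led [289.5 159.5] 4 [0.0173 0.0184]
scene led [382. 220.] 1 [0.0189 0.0221]
10 424.5 187.8
knob [0.6164 0.2484 0.1   ] 0.034639175134042334 -4.730299403984975
-15 [[451.6104 131.3303]]
-25 [[438.3643 135.5582]]
-35 [[424.094  137.7815]]
-45 [[409.2539 137.9258]]
```

View pics/s5.png

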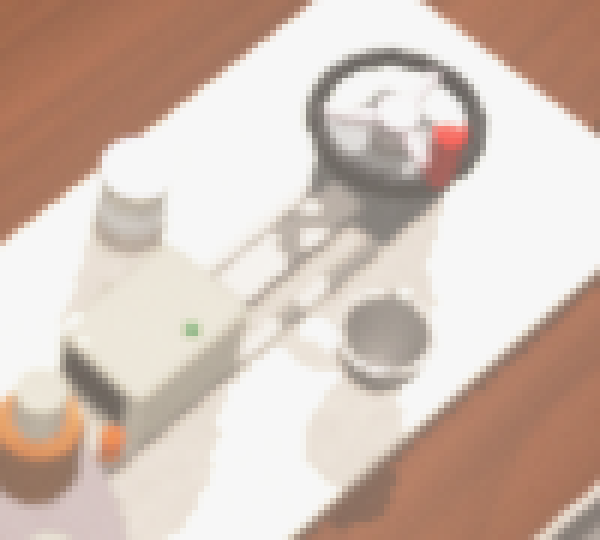

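The knob top shows at crop (450,133), which is about -16° on the wheel, and the reader's face is against the orange pin. That agrees with the predicted 305° of travel. I'll re-grip, with the jaws now tangential, and press once more against the stop.

Emit:
{"name": "move_arm", "arguments": {"targets": [[40, 7, 0, 0, 0, 0, 60], [80, 14, 0, 0, 0, 0, 60], [131, 23, 0, 0, 0, 0, 60], [131, 23, 0, 0, 0, 0, 60], [131, 23, 20, 0, 0, 0, 60], [131, 23, 40, 0, 0, 0, 60], [131, 23, 60, 0, 0, 0, 60], [131, 23, 60, 0, 0, 0, 60]]}}

```text
t: 10.57
ee_pos: [0.6224, 0.238, 0.0867]
ee_rot: [[0.952, 0.307, -0.007], [0.307, -0.952, -0.003], [-0.007, 0.001, -1.0]]
ft_force: [-0.8, -0.4, -1.4]
opening: 0.0599
```

Emit:
{"name": "move_arm", "arguments": {"targets": [[0, 0, 0, 0, 0, 0, 8], [0, 0, 0, 0, 0, 0, 8], [0, 0, 0, 0, 0, 0, 8], [0, 0, 0, 0, 0, 0, 8], [0, 0, 0, 0, 0, 0, 8], [0, 0, 0, 0, 0, 0, 8], [0, 0, 0, 0, 0, 0, 8], [0, 0, 0, 0, 0, 0, 8]], "squeeze": 25}}

```text
t: 11.23
ee_pos: [0.6243, 0.24, 0.0928]
ee_rot: [[0.951, 0.308, 0.001], [0.308, -0.951, -0.0], [0.001, 0.001, -1.0]]
ft_force: [0.1, 0.2, 3.3]
opening: 0.0127
```

Emit:
{"name": "move_arm", "arguments": {"targets": [[-1.2, 1.7, 0, 0, 0, 0, 8], [-2.3, 3.4, 0, 0, 0, 0, 8], [-3.4, 5, 0, 0, 0, 0, 8], [-4.5, 6.7, 0, 0, 0, 0, 8], [-5.6, 8.4, 0, 0, 0, 0, 8], [-5.6, 8.4, 0, 0, 0, 0, 8], [-5.6, 8.4, 0, 0, 0, 0, 8], [-5.6, 8.4, 0, 0, 0, 0, 8]]}}

```text
t: 11.9
ee_pos: [0.6215, 0.234, 0.0947]
ee_rot: [[0.951, 0.31, 0.003], [0.31, -0.951, 0.004], [0.004, -0.003, -1.0]]
ft_force: [-0.5, 3.4, 9.5]
opening: 0.0081
```

```bash
python3 look.py
```

```text
11.9 [0.6215 0.234  0.0947] open 0.00806044559480643 F [-0.4979  3.4332  9.4639] r 0.043248159226139775 ang -23.48207774960243 j7 -2.0004402410471767
top led [289.6667 159.3333] 3 [0.0179 0.0178]
```

Emit:
{"name": "move_arm", "arguments": {"targets": [[0, 0, -25, 0, 0, 0, 8], [0, 0, -50, 0, 0, 0, 40], [0, 0, -75, 0, 0, 0, 40], [-17, 38, -85, 0, 0, 0, 40], [-34, 76, -85, 0, 0, 0, 40], [-50, 114, -85, 0, 0, 0, 40], [-65, 152, -85, 0, 0, 0, 40], [-80, 190, -85, 0, 0, 0, 40]]}}

```text
t: 12.67
ee_pos: [0.602, 0.0231, 0.1769]
ee_rot: [[0.951, 0.309, -0.002], [0.309, -0.951, -0.001], [-0.002, 0.0, -1.0]]
ft_force: [0.3, -0.7, 0.4]
opening: 0.0397
```

```bash
cat > knob.py <<'E'
from fit import *
p=np.load("st.npy");w=st(p,(0,.19,.1))[0]
for c,z,roi in(("top",.105,(225,150,40,40)),("scene",.1,(385,165,65,60))):
    im=bot.get_image(c);h=cv2.cvtColor(im,cv2.COLOR_BGR2HSV);k=cv2.inRange(h,(0,110,70),(8,255,255))|cv2.inRange(h,(172,110,70),(180,255,255))
    m=np.zeros_like(k);x,y,a,b=roi;m[y:y+b,x:x+a]=k[y:y+b,x:x+a];v,u=np.nonzero(m)
    if len(u):
        d=ray(c,[[u.mean(),v.mean()]],z)[0]-w;print(c,len(u),u.mean(),v.mean(),"knob",d+w,np.hypot(d[0],d[1]),np.degrees(np.arctan2(d[1],d[0])))
E
python3 look.py;python3 knob.py;python3 - <<'E'
from h import *
a=bot.get_image("top")[145:195,225:335];b=bot.get_image("scene")[165:250,345:455]
cv2.imwrite("pics/w6.png",np.vstack([cv2.resize(a,None,fx=5,fy=5,interpolation=3),cv2.resize(b,None,fx=4,fy=4,interpolation=3)[:, :440].copy() if 0 else cv2.resize(b,(550,340),interpolation=3)]))
E
```

```text
12.6667 [0.602  0.0231 0.1769] open 0.039734687077981376 F [ 0.2981 -0.6519  0.3888] r 0.2290263347077822 ang -84.94869753432047 j7 -1.62536704777418
scene led [381.5 220. ] 2 [0.0179 0.021 ]
top 25 242.56 154.04 knob [0.6206 0.2364 0.105 ] 0.041501149744780745 -20.94561980408337
scene 37 424.3783783783784 190.32432432432432 knob [0.6225 0.2412 0.1   ] 0.041874058841057674 -13.970846488729284
```

View pics/w6.png

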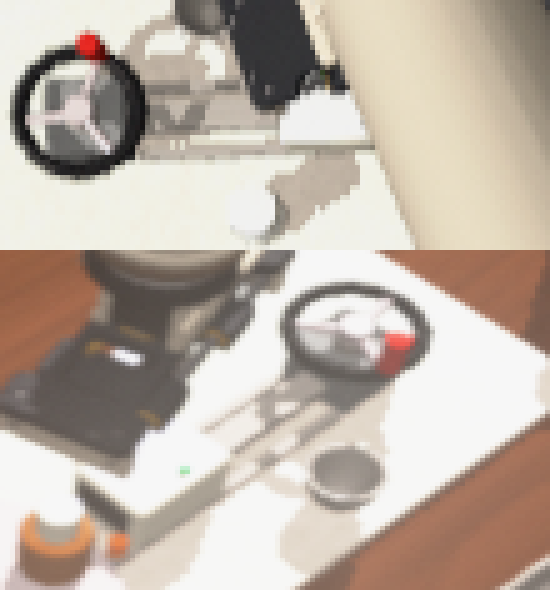

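The top view shows the knob at (90,45) in the crop, about -20° on the wheel, so it has turned about 312° and not moved since. For a definite check I'll put the open fingers around the knob and push it with one pad.

Emit:
{"name": "move_arm", "arguments": {"targets": [[16, -38, 0, 0, 0, 0, 40], [32, -77, 0, 0, 0, 0, 40], [48, -116, 0, 0, 0, 0, 40], [64, -155, 0, 0, 0, 0, 40], [81, -194, 0, 0, 0, 0, 40], [81, -194, 0, 0, 0, 0, 40], [81, -194, 0, 0, 0, 0, 40], [81, -194, 0, 0, 0, 0, 40]]}}

```text
t: 13.63
ee_pos: [0.6194, 0.2371, 0.1769]
ee_rot: [[0.95, 0.313, -0.001], [0.313, -0.95, -0.0], [-0.001, -0.0, -1.0]]
ft_force: [-0.4, -0.1, 0.5]
opening: 0.0401
```

Emit:
{"name": "move_arm", "arguments": {"targets": [[0, 0, 30, 0, 0, 0, 40], [0, 0, 60, 0, 0, 0, 40], [0, 0, 89, 0, 0, 0, 40], [0, 0, 89, 0, 0, 0, 40], [0, 4, 89, 0, 0, 0, 40], [0, 8, 89, 0, 0, 0, 40], [-1, 10, 89, 0, 0, 0, 40], [-1, 12, 89, 0, 0, 0, 40]]}}

```text
t: 14.3
ee_pos: [0.6248, 0.2239, 0.0906]
ee_rot: [[0.951, 0.308, 0.003], [0.308, -0.951, 0.002], [0.004, -0.001, -1.0]]
ft_force: [-1.1, 3.7, 1.1]
opening: 0.0398
```

Emit:
{"name": "move_arm", "arguments": {"targets": [[-0.5, 1, 0, 0, 0, 0, 40], [-1, 2, 0, 0, 0, 0, 40], [-1.5, 3, 0, 0, 0, 0, 40], [-2, 4, 0, 0, 0, 0, 40], [-2, 4, 0, 0, 0, 0, 40], [-2, 4, 0, 0, 0, 0, 40], [-2, 4, 0, 0, 0, 0, 40], [-2, 4, 0, 0, 0, 0, 40]]}}

```text
t: 14.97
ee_pos: [0.6227, 0.223, 0.0903]
ee_rot: [[0.95, 0.311, 0.002], [0.311, -0.95, 0.005], [0.004, -0.004, -1.0]]
ft_force: [-2.8, 6.2, 4.7]
opening: 0.04
```

The push force rose to 6.8 N while the TCP hardly advanced, and turning needs only 1–2 N, so the wheel is hard on its end stop. Next I'll release it and go to the yellow cap at about (0.522, -0.059).

Emit:
{"name": "move_arm", "arguments": {"targets": [[1, -6, 0, 0, 0, 0, 40], [1, -12, 0, 0, 0, 0, 40], [1, -16, 0, 0, 0, 0, 42], [1, -16, -30, 0, 0, 0, 45], [1, -16, -60, 0, 0, 0, 45], [1, -16, -87, 0, 0, 0, 45], [-23, 16, -87, 0, 0, 0, 45], [-46, 48, -87, 0, 0, 0, 45]]}}

```text
t: 15.63
ee_pos: [0.5944, 0.1617, 0.1775]
ee_rot: [[0.95, 0.314, 0.004], [0.314, -0.95, 0.002], [0.005, -0.001, -1.0]]
ft_force: [0.2, -1.0, -1.8]
opening: 0.045
```

Emit:
{"name": "move_arm", "arguments": {"targets": [[-23, 32, 0, 0, 0, -7, 45], [-46, 64, 0, 0, 0, -14, 45], [-69, 95, 0, 0, 0, -21, 45], [-92, 126, 0, 0, 0, -28, 45], [-115, 157, 0, 0, 0, -36, 45], [-137, 188, 0, 0, 0, -36, 45], [-137, 188, 0, 0, 0, -36, 45], [-137, 188, 0, 0, 0, -36, 45]]}}

```text
t: 16.3
ee_pos: [0.5203, -0.0667, 0.1748]
ee_rot: [[0.594, 0.804, -0.001], [0.804, -0.594, -0.002], [-0.002, 0.0, -1.0]]
ft_force: [0.2, 1.1, 0.3]
opening: 0.0448
```

```bash
python3 look.py;python3 knob.py
```

```text
16.3 [ 0.5203 -0.0667  0.1748] open 0.04482742246421274 F [0.234  1.1183 0.2601] r 0.32383540354803864 ang -100.95122587464733 j7 -0.8755345977891033
top led [289.5 159.5] 4 [0.0173 0.0184]
scene led [381.5 220. ] 2 [0.0179 0.021 ]
top 24 242.5 154.125 knob [0.6203 0.2366 0.105 ] 0.04116067380383094 -20.821792150870028
scene 31 423.93548387096774 189.0 knob [0.6183 0.2438 0.1   ] 0.037199264514663766 -11.57461075020405
```

Emit:
{"name": "move_arm", "arguments": {"targets": [[0, 0, 20, 0, 0, 0, 45], [0, 0, 40, 0, 0, 0, 45], [0, 0, 45, 0, 0, 0, 45], [0, 0, 45, 0, 0, 0, 45], [0, 0, 45, 0, 0, 0, 45], [0, 0, 45, 0, 0, 0, 45], [0, 0, 45, 0, 0, 0, 45], [0, 0, 45, 0, 0, 0, 45]]}}

```text
t: 17.17
ee_pos: [0.5222, -0.0622, 0.1311]
ee_rot: [[0.588, 0.809, 0.002], [0.809, -0.588, -0.0], [0.001, 0.001, -1.0]]
ft_force: [0.4, 1.0, -0.1]
opening: 0.0449
```

```bash
python3 - <<'E'
from h import *
s=bot.read_state();p=s["ee_pos"];R=np.array(s["ee_rot"]);print(s["t"],p)
print("delta tool",R.T@(np.array([.5216,-.0593,.094])-p)*1000)
b=bot.get_image("scene")[190:275,285:385];cv2.imwrite("pics/y7.png",cv2.resize(b,None,fx=5,fy=5,interpolation=3))
print((proj("scene",[p,[.5216,-.0593,.114]])-[285,190])*5)
E
```

```text
17.1667 [ 0.5222 -0.0622  0.1311]
delta tool [ 1.982  -2.3055 37.1147]
[[204.2221 145.5798]
 [207.3529 158.1385]]
```

View pics/y7.png

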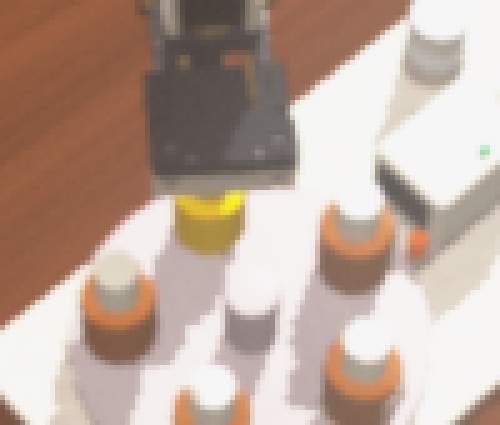

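The gripper is centred over the yellow jar (crop 208,220). I'll go down and pinch the cap.

Emit:
{"name": "move_arm", "arguments": {"targets": [[2, -2, 15, 0, 0, 0, 45], [2, -2, 30, 0, 0, 0, 45], [2, -2, 42, 0, 0, 0, 45], [2, -2, 42, 0, 0, 0, 18], [2, -2, 42, 0, 0, 0, 18], [2, -2, 42, 0, 0, 0, 18], [2, -2, 42, 0, 0, 0, 18], [2, -2, 42, 0, 0, 0, 18]], "squeeze": 15}}

```text
t: 17.88
ee_pos: [0.5218, -0.0596, 0.089]
ee_rot: [[0.588, 0.809, 0.002], [0.809, -0.588, -0.0], [0.001, 0.001, -1.0]]
ft_force: [-0.2, 0.3, -0.5]
opening: 0.0239
```

```bash
cat > arc.py <<'E'
from h import *
import sys
from fit import st
p=np.load("st.npy");c=st(p,(0,-.15,0))[0];f=st(p,(0,-.075,0))[0]
s=bot.read_state();e=np.array(s["ee_pos"]);R=np.array(s["ee_rot"]);d=(e-c)[:2];a=np.arctan2(d[1],d[0]);r=np.hypot(*d)
print(s["t"],e,"open",s["opening"],"F",s["ft_force"],"r",r,"ang",np.degrees(a),"front err mm",(f-e)[:2]*1000,s["joints"])
a1=np.radians(91.48)
for k in range(1,9):
    t=a+(a1-a)*k/8;rr=r+(.075-r)*k/8;q=np.array([c[0]+rr*np.cos(t),c[1]+rr*np.sin(t),e[2]]);print(np.round(R.T@(q-e)*1000,1)[:2],round(np.degrees(a-t),1))
E
python3 arc.py
```

```text
17.8833 [ 0.5218 -0.0596  0.089 ] open 0.023891333537160622 F [-0.1562  0.2643 -0.4868] r 0.07468016944401101 ang 157.1302193847664 front err mm [66.8778 45.9516] [ 0.6898  0.5195 -0.7857  1.9515  0.4804  0.8641 -0.9798]
[10.6 -1.7] 8.2
[21.2 -1.9] 16.4
[31.9 -0.6] 24.6
[42.2  2.2] 32.8
[52.   6.5] 41.0
[61.1 12.2] 49.2
[69.3 19.1] 57.4
[76.5 27.1] 65.7
```

The fingers hold the cap: the opening reads 24 mm and r is 74.7 mm. I'll lead it clockwise and turn the tool with it.

Emit:
{"name": "move_arm", "arguments": {"targets": [[7.1, -1.4, 0, 0, 0, 5.5, 18], [14.2, -1.9, 0, 0, 0, 10.9, 18], [21.2, -1.9, 0, 0, 0, 16.4, 18], [28.3, -1.2, 0, 0, 0, 21.9, 18], [35.3, 0.2, 0, 0, 0, 27.4, 18], [42.2, 2.2, 0, 0, 0, 32.8, 18], [48.8, 5, 0, 0, 0, 38.3, 18], [55.2, 8.3, 0, 0, 0, 43.8, 18]]}}

```text
t: 18.55
ee_pos: [0.5611, -0.0207, 0.089]
ee_rot: [[0.985, 0.172, 0.001], [0.172, -0.985, -0.002], [0.001, 0.002, -1.0]]
ft_force: [-0.3, -3.2, 0.6]
opening: 0.0238
```

```bash
python3 arc.py
```

```text
18.55 [ 0.5611 -0.0207  0.089 ] open 0.02375437341315833 F [-0.2755 -3.2324  0.5971] r 0.07401840906067271 ang 113.50585808484581 front err mm [27.5899  7.0988] [ 0.453   0.5224 -0.5942  1.8673  0.3782  0.8644 -1.7271]
[ 3.5 -0.9] 2.8
[ 6.9 -1.6] 5.5
[10.5 -2.1] 8.3
[14.  -2.5] 11.0
[17.6 -2.7] 13.8
[21.2 -2.7] 16.5
[24.8 -2.6] 19.3
[28.4 -2.3] 22.0
```

Emit:
{"name": "move_arm", "arguments": {"targets": [[7, -1.6, 0, 0, 0, 5.5, 18], [14, -2.5, 0, 0, 0, 11, 18], [21.2, -2.7, 0, 0, 0, 16.5, 18], [28.4, -2.3, 0, 0, 0, 22, 18], [28.4, -2.3, 0, 0, 0, 22, 18], [28.4, -2.3, 0, 0, 0, 22, 18], [28.4, -2.3, 0, 0, 0, 22, 18], [28.4, -2.3, 0, 0, 0, 22, 18]]}}

```text
t: 19.22
ee_pos: [0.5883, -0.0148, 0.0889]
ee_rot: [[0.979, -0.205, 0.001], [-0.205, -0.979, -0.003], [0.002, 0.002, -1.0]]
ft_force: [0.9, -5.4, 0.9]
opening: 0.024
```

```bash
python3 arc.py|head -1; python3 look.py; python3 knob.py; python3 - <<'E'
from h import *
b=bot.get_image("scene")[180:290,290:420];cv2.imwrite("pics/z8.png",cv2.resize(b,None,fx=5,fy=5,interpolation=3))
E
```

```text
19.2167 [ 0.5883 -0.0148  0.0889] open 0.02402404184350788 F [ 0.8809 -5.432   0.8962] r 0.07383758631792564 ang 91.80619232884436 front err mm [0.3954 1.1742] [ 0.3582  0.5431 -0.4973  1.8019  0.3296  0.8784 -2.0688]
19.2167 [ 0.5883 -0.0148  0.0889] open 0.02402404184350788 F [ 0.8809 -5.432   0.8962] r 0.2661639802505448 ang -88.61564001263731 j7 -2.0688374589694005
scene led [381.5 220. ] 2 [0.0179 0.021 ]
top 24 242.5 154.125 knob [0.6203 0.2366 0.105 ] 0.04116067380383094 -20.821792150870028
scene 32 423.9375 189.125 knob [0.6186 0.2435 0.1   ] 0.037580770610384916 -11.985943281832931
```

View pics/z8.png

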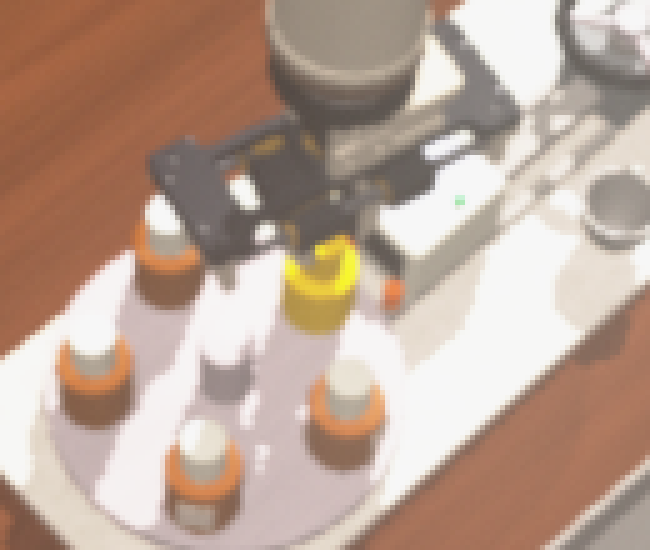

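The picture shows the yellow jar at crop (320,285), gripped and facing the reader, whose face is on the pin. I'll hold for one more call and then hand in.

Emit:
{"name": "move_arm", "arguments": {"targets": [[0, 0, 0, 0, 0, 0, 18], [0, 0, 0, 0, 0, 0, 18], [0, 0, 0, 0, 0, 0, 18], [0, 0, 0, 0, 0, 0, 18], [0, 0, 0, 0, 0, 0, 18], [0, 0, 0, 0, 0, 0, 18], [0, 0, 0, 0, 0, 0, 18], [0, 0, 0, 0, 0, 0, 18]]}}

```text
t: 20.13
ee_pos: [0.5883, -0.0148, 0.089]
ee_rot: [[0.979, -0.205, 0.001], [-0.205, -0.979, -0.002], [0.002, 0.002, -1.0]]
ft_force: [0.5, -5.3, 0.9]
opening: 0.0234
```

```bash
python3 arc.py|head -1; python3 -c "
from rig import bot
print(bot.finish_job())"
```

```text
20.1333 [ 0.5883 -0.0148  0.089 ] open 0.023427971729507658 F [ 0.4874 -5.3348  0.8627] r 0.07384654845240579 ang 91.81409243605458 front err mm [0.4059 1.1656] [ 0.3585  0.543  -0.4975  1.8019  0.3295  0.8783 -2.0688]
the job is handed in; nothing more can be done
None
```

I wound the handwheel about 312° clockwise until the reader reached its stop pins. I then led the yellow jar about 65° clockwise to face the reader and handed the job in at about 20 s, still gripping its cap. No verdict is reported, so what follows rests on my own checks.

**Reader:**
- **Slips:** The fingers slipped off the knob at the stop, and again when I re-gripped it.
- **Push test:** I then pushed the knob with one open finger. The force rose to 6.8 N while the knob hardly moved, and turning normally takes 1–2 N, so I take it to be at its end.
- **Pictures:** They show the reader's face on the pins. The knob had not moved when I checked it again at the end.

**Carousel:** At hand-in the gripper stood about 1.2 mm from the front position, against 8 mm allowed, and was still. There was a steady pull of about 5 N at the wrist. The opening read 23.4 mm on the 26 mm cap, in line with the readings being about 2 mm low on the knob too.

**Disagreement:** The two cameras differed by about 7–9° on the final knob angle, so I relied on the push test instead. The other things looked unmoved in the views I took, but I did not measure them.

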